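# File the edge of a brass plate on forward strokes

### The job

Give the foam bottle on the filing jig a full press and let its head come up, then take the file from its wooden tray. Make at least three long forward strokes (away from you, towards the red stops) square across the top edge of the brass plate, pressing lightly all the way while the middle of the file passes well over the edge, and lift the file clear on every return so that it never drags the plate's slide back off the stops. Lay the file flat in the middle of its tray again and leave the other things where they are.

Things in the scene. Friction and masses are not known exactly. Their poses are not given: they have to be found in the camera images.
- plate_edge (a point): Middle of the top edge of the brass plate held upright in the blue filing jig (fixed). Plate 5 mm thick, edge 140 mm long, 95 mm above the table, 24 mm above the dark jaws. x: level, the forward filing direction across the edge, towards two red stops (60 mm high, the edge is clear both ways); y: along the edge towards the foam bottle; z: up. Sinks with the plate.
- work_plate (a joint): How far the plate is pressed down, m: 0 up, 0.010 fully down (solid beyond). It is sprung: sinks from about 1 N, about 4 N at 10 mm; 3 to 6 mm is a good filing pressure.
- work_slide (a joint): How far the slide carrying jaws and plate has been dragged back (towards -x of plate_edge, at most 0.020) off the red stops, m: 0 against the stops. Moves at about 0.5 N and stays where it is left.
- pump_top (a point): Top centre of the head of the white foam pump bottle fixed on the jig, 97 mm from plate_edge along its +y, 125 mm above the table. Head 24 mm across; its spout, 12 mm wide, points over the end of the plate along -y, as far as 64 mm from the plate's middle. Moves with the head.
- foam_pump (a joint): How far the pump head is pressed, m: 0 up, 0.009 fully down. Light spring (a few N); springs back by itself.
- file_mid (a point): Centre of the loose file, half-way up, 28 mm above its flat underside (the filing face). Flat steel file 180 mm long (x), 24 mm wide (y), with an aluminium bar and a light wooden grip block on top: grip 100 mm long, 28 mm wide (y), from 14 to 56 mm above the underside. z is up. About 0.25 kg; the same either way round.
- tray_floor (a point): Centre of the inner floor of the wooden file tray, fixed to the table (5 mm above the table). Inside 220 mm long (x) and 64 mm wide (y); walls 5 mm thick, top 16 mm above the table. The file lies in it along x at the start.
- red_jar: Bystander: white pigment jar with a red band, 68 mm across, 56 mm tall; origin under its centre.
- phone_1: Bystander: black phone lying flat, 76 x 152 x 11 mm; origin under its centre.
- goggles: Bystander: blue-framed glasses, 54 x 137 x 50 mm; origin under the centre.
Things that resemble listed ones, but are neither listed nor needed, are in the scene too. There is more than one size of the part that bears file_mid; the job needs the largest.

How it is judged:
By the outcome, as a careful person would: the job done as asked, in the order asked, and still so for the second after the job is handed in, with the robot touching nothing.
It also fails if it takes over 69 s, if anything falls off the work surface, if the arm or the gripper's body presses on something with over 40 N, if the wrist force passes 120 N, or if a joint passes its speed limit or range.

### The arm

A 7-joint arm with a two-finger parallel gripper is mounted at the origin on a cart in front of the work surface, level with it; the furniture and walls round the work are solid. World frame = base frame: x ahead of the robot, y to its left, z up, the work surface at z = 0. Lengths are in m, angles in rad, forces in N, time in s.
With the tool pointing down it reaches from about 0.35 to 0.9 m from the base axis. Payload 7.2 kg.
Tool frame: the origin (TCP) lies midway between the tips of the shut fingers; the grasp point (between the pads) lies 19 mm behind it; z points along the fingers, y is the line along which they close (so a half turn about z gives the same grasp; the last joint's range is limited). The gripper opens to 88 mm and grips with 3 to 60 N. Pads are 20 mm wide; open, the fingers measure 115 mm over their backs; the gripper's body (75 mm by 178 mm) begins 61 mm behind the grasp point.
Start: joints at [-1.405, 0.411, -0.013, 1.596, 0.006, 1.134, -0.082], TCP at [0.145, 0.608, 0.223] pointing down, gripper open.
Joint ranges: [-2.95, 2.95], [-0.29, 1.99], [-1.47, 1.44], [0.14, 2.54], [-1.03, 4.17], [0.13, 1.85], [-2.86, 2.86]. Speed limits (rad/s): [2.39, 2.39, 3.01, 3.01, 3.14, 3.14, 3.14].

### API

Orientations are given as a unit quaternion [w, x, y, z].
In Python, from bench import ctrl gives the robot as it stands. The module is installed in compiled form; this text tells all that it offers.
- The arm moves only by the tool servo_tool, never from a script. Its argument "moves" is a list of rows, each a list of 2 entries, a list of its own where there are three numbers: the shift along the tool's x, y, z scaled (see below), then the turn, a rotation vector about the tool's x, y, z scaled (see below). A call has 1 to 20 rows; each row is the pose to reach, as a shift and turn from the pose commanded when the call began, along the tool's axes at that moment, turning the shorter way round; what a row does not reach only later rows make up. The controller multiplies each number of a shift by 1 m and each number of a turn by 2 pi rad. A row lasts 1/12 s, in which the tool goes at most 41.7 mm and 7.16 degrees, less where a joint would pass 70% of its speed; a pose out of reach is approached as far as the arm can. A call with a number of a shift or a turn outside -1 to 1 is refused whole. A call with a gripper value outside its range is refused whole. "jaw" is the closure, from -1 (fully open) to 1 (shut), set as the call begins (left out, the last holds). The fingers move at their own pace and stop on an object; "grip_force" is the grip in N (left out, the last holds). Time passes only in rows, so rows that repeat a pose let the fingers close. It gives the time, the measured TCP pose, the force, the opening and the grip force at its end, in the units of the state.
- ctrl.state(): the state, without advancing time (a new reading comes with each control period).
- ctrl.get_image(name): name is "scene" or "top" or "wrist"; returns the picture (420x560x3 uint8, red, green, blue); there is no depth.
- ctrl.calibration(name): a dict with "fx", "fy", "cx", "cy" (pixels), "view" (4x4, takes a point from world to camera coordinates); the wrist camera has in their place "mount" (4x4, takes a point from camera to tool coordinates, whose origin is the TCP and whose axes are the flange's). Camera axes: x right, y up, looking along -z (the intrinsics and any distortion apply to the point x, -y, -z); pixel columns grow to the right and rows downward; lengths in m; the calibration is good to about 2 mm. A picture is of the moment at which its call begins: read the wrist's pose just before it. calibration takes no time and is no camera call.
- ctrl.hand_in(): hands the job in; it is judged then, once.
The state is a dict: "clock": time; "joints": joint angles; "dq": joint speeds; "joint_efforts": joint torques, N m; "ee_pos": TCP position; "tcp_rot": TCP orientation; "force": force on the tool from outside, world axes, zero at the start; "ft_torque": the same for the moment, N m; "grip_width": opening from 0.0 (shut) to 1.0 (fully open); "grasp_force": force on a finger pad.
Only numpy, scipy, OpenCV 4.12 (cv2) and the standard library are available. Lean on these libraries where they do the work, as an engineer would, in place of code of your own. Each camera call takes 0.05 s, during which the arm holds its last target. There are 200 camera calls.

## Working session

There is one attempt and no reset: what is moved stays moved. The work goes in short steps, Python scripts to look and compute and a tool call to move; the robot and the scene stay as the last step left them, time stands still between calls to the robot, and variables do not carry over. Pictures are saved under pics/ and viewed, at most 13 in all, crops included, and the job is handed in when it is done.

Besides the shell and the picture viewer there is one more tool, called after "Emit:" by a JSON object that holds its "name" and its "arguments", one argument or row to a line. servo_tool: Moves the arm, as the interface text tells. Its arguments: {"type":"object","properties":{"moves":{"type":"array"},"jaw":{"type":"number"},"grip_force":{"type":"number"}},"required":["moves"]}

```bash
mkdir -p pics; cat > h.py <<'E'
import numpy as np, cv2
from bench import ctrl
def grab(n,f):
    s=ctrl.state(); im=ctrl.get_image(n); cv2.imwrite('pics/'+f,im[:,:,::-1]); return s,im
E
python3 - <<'E'
from h import *
for n in ("scene","top","wrist"): s,_=grab(n,n+"0.png")
print(s)
for n in ("scene","top","wrist"): print(ctrl.calibration(n))
a=[cv2.imread(f'pics/{n}0.png') for n in ("scene","top","wrist")]
cv2.imwrite('pics/all.png',cv2.resize(np.hstack(a[:2]),(800,300),interpolation=cv2.INTER_AREA))
E
```

```text
{'clock': 0.1, 'joints': array([-1.40518396,  0.4118077 , -0.01270992,  1.59694648,  0.00557074,
        1.13429173, -0.08218561]), 'dq': array([ 0.00249799, -0.00114887,  0.00120933, -0.00085033, -0.00049736,
        0.00031994, -0.00020179]), 'joint_efforts': array([ 3.56792931e-03, -5.89097893e+01,  6.44541588e-01, -2.91705608e+01,
       -5.37180039e-02,  1.45075560e-02,  3.50194591e-05]), 'ee_pos': array([0.14472994, 0.60755078, 0.22190646]), 'tcp_rot': array([-4.56801332e-05,  1.16628015e-01,  9.93175414e-01, -7.07622872e-04]), 'force': array([-0.41760545,  0.46363547, -0.42911299]), 'ft_torque': array([0.05038862, 0.02963639, 0.00447161]), 'grasp_force': 0.0, 'grip_width': 0.9987274747688242}
{'fx': 463.7775879320335, 'fy': 463.7775879320335, 'cx': 274.1905895317658, 'cy': 209.32547678603058, 'view': array([[ 7.36434136e-01, -6.76509112e-01, -4.29953614e-04,
        -3.45854267e-01],
       [ 4.72749951e-01,  5.14171214e-01,  7.15636393e-01,
        -3.65580409e-01],
       [-4.83913471e-01, -5.27222329e-01,  6.98472883e-01,
        -1.06534023e+00],
       [ 0.00000000e+00,  
[... 171 characters left out ...]
rray([[ 0.018201  , -0.99974085,  0.01367337,  0.04103783],
       [ 0.98456648,  0.02030219,  0.17382944, -0.54098265],
       [-0.17406199,  0.01029848,  0.98468084, -1.22263762],
       [ 0.        ,  0.        ,  0.        ,  1.        ]])}
{'fx': 371.79412954049354, 'fy': 371.79412954049354, 'cx': 274.70142597057105, 'cy': 211.70657632241264, 'mount': array([[ 6.67704110e-04,  9.59678862e-01,  2.81097913e-01,
         7.66254175e-02],
       [ 9.99999762e-01, -6.89771733e-04, -2.04362939e-05,
        -9.06504603e-04],
       [ 1.74281115e-04,  2.81097860e-01, -9.59679094e-01,
        -1.61488313e-01],
       [ 0.00000000e+00,  0.00000000e+00,  0.00000000e+00,
         1.00000000e+00]])}
```

View pics/scene0.png

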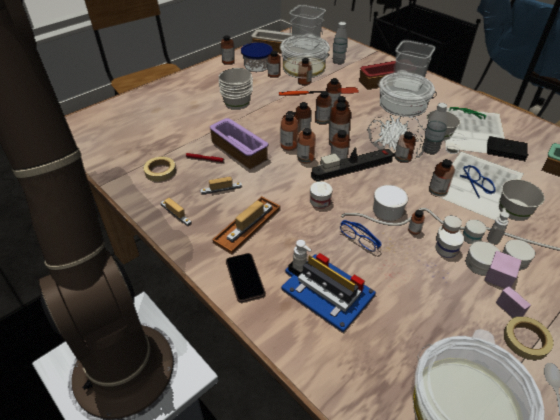

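View pics/top0.png

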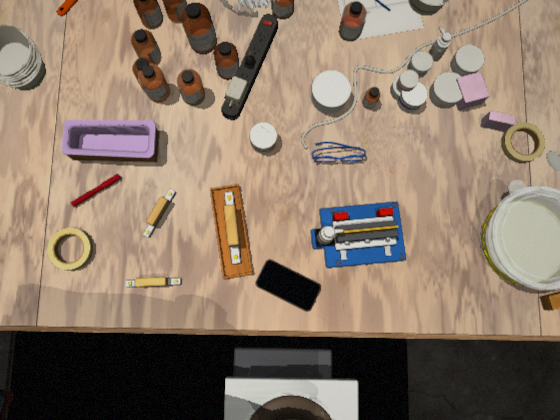

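Scene: jig at (330,288), pump head at (301,247), and a file in the wooden tray at (248,222). Top: the jig is centred at (362,234), the pump head at (326,236), and the red stops at (341,216) and (386,212). There are three file candidates in the top view: (232,230) in the tray, (160,213) and (154,282). The tray one is the longest (~70 px against ~50 px), so it fits. I'll confirm it in an enlarged crop.

```bash
python3 - <<'E'
from h import *
t=cv2.imread('pics/top0.png'); s=cv2.imread('pics/scene0.png')
a=cv2.resize(t[178:288,200:417],(800,405),interpolation=cv2.INTER_CUBIC)  # scale 3.687
b=cv2.resize(s[190:330,205:385],(0,0),fx=3.3,fy=3.3,interpolation=cv2.INTER_CUBIC)
cv2.imwrite('pics/cropt.png',cv2.resize(t[182:282,205:413],(800,385),interpolation=cv2.INTER_CUBIC))
cv2.imwrite('pics/crops.png',b)
E
```

```text
(no output)
```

View pics/cropt.png

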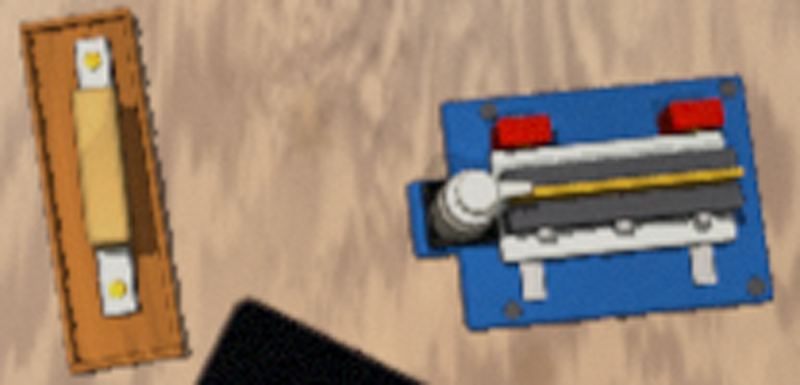

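View pics/crops.png

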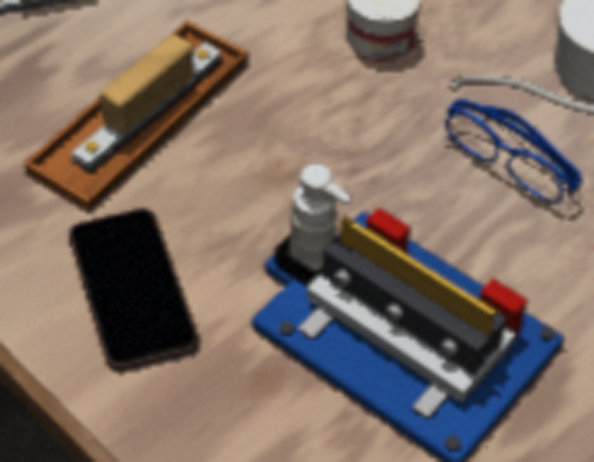

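The crop shows the full-length file (two yellow rivets, grip block on top) in the orange tray, the pump head at crop (476,190) and the brass edge from (530,190) to (742,172). This is the file to use. Next I'll triangulate.

```bash
cat >> h.py <<'E'
def ray(n,uv,s=None):
    c=ctrl.calibration(n)
    d=np.array([(uv[0]-c['cx'])/c['fx'],-(uv[1]-c['cy'])/c['fy'],-1.])
    if 'view' in c: M=np.linalg.inv(c['view'])
    else:
        from scipy.spatial.transform import Rotation as R
        T=np.eye(4);T[:3,:3]=R.from_quat(s['tcp_rot'],scalar_first=True).as_matrix();T[:3,3]=s['ee_pos'];M=T@c['mount']
    return M[:3,3],M[:3,:3]@d
def onz(n,uv,z,s=None):
    o,d=ray(n,uv,s); return o+d*(z-o[2])/d[2]
def tri(*rays):
    A=0;b=0
    for o,d in rays:
        d=d/np.linalg.norm(d);P=np.eye(3)-np.outer(d,d);A=A+P;b=b+P@o
    p=np.linalg.solve(A,b)
    e=[np.linalg.norm(np.cross(p-o,d/np.linalg.norm(d))) for o,d in rays]
    return p,max(e)
E
python3 - <<'E'
from h import *
np.set_printoptions(precision=4,suppress=True)
T=lambda u,v:(205+u/3.846-.4,182+v/3.85-.4)
S=lambda u,v:(205+u/3.3-.35,190+v/3.3-.35)
pairs={'pump':((476,188),(317,175)),'plateR':((742,172),(497,316)),
'gripNear':((110,243),(112,112)),'gripFar':((94,90),(178,44)),
'rivFar':((92,61),(203,54)),'rivNear':((118,289),(92,148)),
'trayFL':((21,23),(187,22)),'trayFR':((132,9),(248,57)),'trayNR':((187,354),(88,208)),'trayNL':((73,372),(27,168))}
for k,(t,s) in pairs.items():
    print(k,*tri(ray('top',T(*t)),ray('scene',S(*s))))
print('plate',onz('top',T(742,172),.095),onz('top',T(535,190),.095),'scene',onz('scene',S(345,220),.095),onz('scene',S(497,316),.095))
im=cv2.imread('pics/top0.png');hsv=cv2.cvtColor(im,cv2.COLOR_BGR2HSV)
m=cv2.inRange(hsv,(18,150,80),(32,255,255));m[:, :335]=0;m[:,415:]=0;m[:200]=0;m[260:]=0
y,x=np.nonzero(m);print(len(x),x.min(),x.max());l=cv2.fitLine(np.c_[x,y].astype(np.float32),cv2.DIST_L2,0,.01,.01).ravel()
a=onz('top',(l[2],l[3]),.095);b=onz('top',(l[2]+20*l[0],l[3]+20*l[1]),.095);print(a,b,np.degrees(np.arctan2(*(b-a)[:2])))
print(onz('top',T(476,188),.125),onz('scene',S(317,175),.125))
E
```

```text
pump [ 0.4942 -0.0734  0.1182] 9.056086172650228e-05
plateR [ 0.5133 -0.2414  0.0867] 0.0013591574555027524
gripNear [0.4664 0.1486 0.0384] 0.0001342053931342735
gripFar [0.5594 0.1623 0.0519] 0.0029086880128501233
rivFar [0.5878 0.1653 0.018 ] 0.00013882512968008934
rivNear [0.4392 0.1443 0.0153] 0.0006228783503115099
trayFL [0.6127 0.2141 0.0101] 0.0012928717076824694
trayFR [0.6246 0.1415 0.0072] 0.0010342965284323156
trayNR [0.3988 0.0997 0.0053] 0.0012152271826103103
trayNL [0.3869 0.1717 0.0059] 4.462546597886685e-05
plate [ 0.5109 -0.2385  0.095 ] [ 0.4973 -0.1121  0.095 ] scene [ 0.4926 -0.1068  0.095 ] [ 0.5091 -0.2454  0.095 ]
143 343 397
[ 0.5033 -0.1743  0.095 ] [ 0.5088 -0.2211  0.095 ] 173.37398727257647
[ 0.4933 -0.0727  0.125 ] [ 0.4897 -0.0775  0.125 ]
```

Heights triangulate about 7 mm low against the text, but lengths and widths fit: tray 230x74, plate 140. The wrist camera should refine this from close by, so I'm moving over the tray.

Emit:
{"name": "servo_tool", "arguments": {
  "moves": [
    [[-0.1, -0.08, -0.09], [0, 0, -0.015]],
    [[-0.1, -0.08, -0.09], [0, 0, -0.015]],
    [[-0.1, -0.08, -0.09], [0, 0, -0.015]],
    [[-0.449, -0.354, -0.09], [0, 0, -0.056]],
    [[-0.449, -0.354, -0.09], [0, 0, -0.056]],
    [[-0.449, -0.354, -0.09], [0, 0, -0.056]],
    [[-0.449, -0.354, -0.09], [0, 0, -0.056]],
    [[-0.449, -0.354, -0.09], [0, 0, -0.056]],
    [[-0.449, -0.354, -0.09], [0, 0, -0.056]],
    [[-0.449, -0.354, -0.09], [0, 0, -0.056]],
    [[-0.449, -0.354, -0.09], [0, 0, -0.056]],
    [[-0.449, -0.354, -0.09], [0, 0, -0.056]],
    [[-0.449, -0.354, -0.09], [0, 0, -0.056]],
    [[-0.449, -0.354, -0.09], [0, 0, -0.056]],
    [[-0.449, -0.354, -0.09], [0, 0, -0.056]],
    [[-0.449, -0.354, -0.09], [0, 0, -0.056]],
    [[-0.449, -0.354, -0.09], [0, 0, -0.056]],
    [[-0.449, -0.354, -0.09], [0, 0, -0.056]]
  ],
  "jaw": 1
}}

```text
clock: 1.65
ee_pos: [0.4987, 0.1608, 0.3123]
tcp_rot: [-0.0, -0.06, 0.998, 0.0]
force: [-0.0, -0.2, 0.2]
grip_width: 0.003
grasp_force: 0.0
```

```bash
python3 - <<'E'
from h import *
import pickle
s,im=grab("wrist","w1.png"); pickle.dump(s,open('w1.pkl','wb')); print(s['ee_pos'],s['tcp_rot'])
E
```

```text
[0.49874477 0.16082426 0.31231764] [-4.76595716e-04 -5.97159081e-02  9.98215275e-01  2.16765802e-04]
```

Emit:
{"name": "servo_tool", "arguments": {
  "moves": [
    [[0.04, -0.22, 0.03], [0, 0, 0]],
    [[0.04, -0.22, 0.03], [0, 0, 0]],
    [[0.04, -0.22, 0.03], [0, 0, 0]],
    [[0.04, -0.22, 0.03], [0, 0, 0]],
    [[0.04, -0.22, 0.03], [0, 0, 0]],
    [[0.04, -0.22, 0.03], [0, 0, 0]],
    [[0.04, -0.22, 0.03], [0, 0, 0]],
    [[0.04, -0.22, 0.03], [0, 0, 0]]
  ]
}}

```text
clock: 2.37
ee_pos: [0.4856, -0.0627, 0.2827]
tcp_rot: [0.0, -0.059, 0.998, 0.0]
force: [-0.3, 0.6, 0.8]
grip_width: 0.002
grasp_force: 0.0
```

```bash
python3 - <<'E'
from h import *
import pickle
s,im=grab("wrist","w2.png"); pickle.dump(s,open('w2.pkl','wb')); print(s['ee_pos'],s['tcp_rot'])
a=cv2.imread('pics/w1.png');b=cv2.imread('pics/w2.png')
cv2.imwrite('pics/w12.png',np.vstack([a,b])[:, :][::1] if 0 else cv2.resize(np.hstack([a,b]),(800,300)))
E
```

```text
[ 0.48556294 -0.06271498  0.282651  ] [ 7.84041516e-07 -5.90323600e-02  9.98255995e-01  3.85565443e-04]
```

View pics/w1.png

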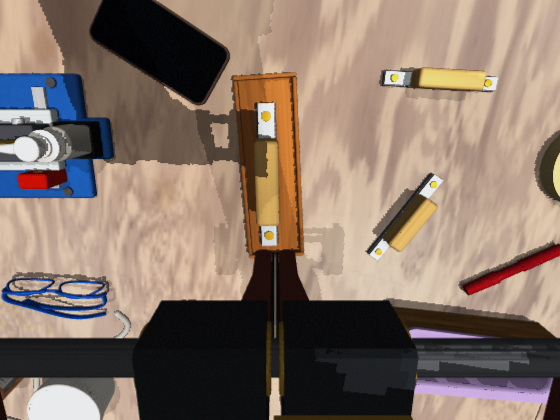

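View pics/w2.png

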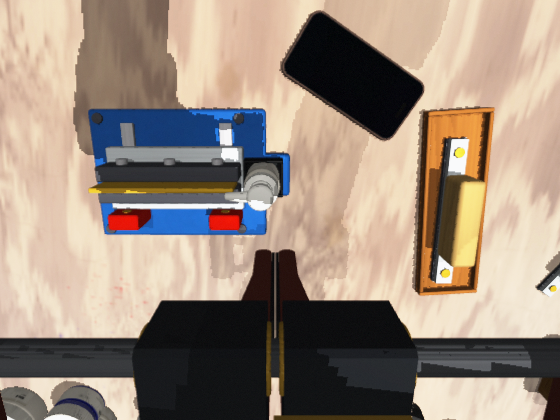

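w1: tray corners near (233,77), (296,73), (302,254), (247,254), rivets at (266,116) and (268,235), pump head at (35,147). w2: tray corners (423,109), (494,108), (477,292), (417,294), rivets at (459,152) and (445,272), brass edge along row ~188 from column 90 to 243, pump head ~(262,198).

```bash
python3 - <<'E'
from h import *
import pickle
np.set_printoptions(precision=4,suppress=True)
s1=pickle.load(open('w1.pkl','rb'));s2=pickle.load(open('w2.pkl','rb'))
T=lambda u,v:(205+u/3.846-.4,182+v/3.85-.4)
S=lambda u,v:(205+u/3.3-.35,190+v/3.3-.35)
P={'pump':((476,188),(317,175),(35,147),None),
'rivFar':((92,61),(203,54),(268,235),(445,272)),'rivNear':((118,289),(92,148),(266,116),(459,152)),
'trayFL':((21,23),(187,22),(302,254),(477,292)),'trayFR':((132,9),(248,57),(247,254),(417,294)),'trayNR':((187,354),(88,208),(233,77),(423,109)),'trayNL':((73,372),(27,168),(296,73),(494,108)),
'gripNearL':((92,246),None,(279,140),(484,182)),'gripFarL':((75,92),None,(279,225),(475,266))}
R={}
for k,(t,s,a,b) in P.items():
    r=[ray('top',T(*t))]
    if s: r.append(ray('scene',S(*s)))
    r.append(ray('wrist',a,s1)) 
    if b: r.append(ray('wrist',b,s2))
    print(k,*tri(*r),'wrist only' ,*(tri(*r[-2:]) if b else ()))
    R[k]=tri(*r)[0]
print('traymid',np.mean([R[k] for k in R if 'tray' in k],0),'filemid',(R['rivFar']+R['rivNear'])/2)
# plate/pump masks in w2
im=cv2.imread('pics/w2.png');hsv=cv2.cvtColor(im,cv2.COLOR_BGR2HSV)
m=cv2.inRange(hsv,(15,120,60),(32,255,255));m[:,250:]=0;m[:165]=0;m[210:]=0
y,x=np.nonzero(m);print(x.min(),x.max())
for c in range(90,245,15): print(c,y[x==c].min() if (x==c).any() else 0,y[x==c].max() if (x==c).any() else 0,end='; ')
cv2.imwrite('pics/c2.png',cv2.resize(im[95:245,80:300],None,fx=3.6,fy=3.6,interpolation=cv2.INTER_CUBIC))
E
```

```text
pump [ 0.493  -0.0728  0.1168] 0.0034354213573333453 wrist only
rivFar [0.5866 0.1634 0.0195] 0.001958122343740547 wrist only [0.5853 0.1617 0.0213] 0.0005281070116637516
rivNear [0.4384 0.1431 0.017 ] 0.00139122880473002 wrist only [0.438  0.1422 0.0185] 0.0002739849645705498
trayFL [0.6107 0.2122 0.0136] 0.0023830708578916854 wrist only [0.6071 0.2091 0.0208] 0.00011829740968578144
trayFR [0.6227 0.1392 0.0104] 0.0031796147748519537 wrist only [0.62   0.137  0.0149] 0.0017261983715156487
trayNR [0.398  0.0981 0.0056] 0.003142190887048936 wrist only [0.3972 0.0975 0.0005] 0.001418681247768774
trayNL [0.386  0.1716 0.0086] 0.00191058341388558 wrist only [0.3859 0.1713 0.013 ] 0.0001897349905693865
gripNearL [0.4624 0.1594 0.0533] 0.001483626029278408 wrist only [0.4624 0.1601 0.0522] 0.0011838684012212622
gripFarL [0.5583 0.1722 0.0593] 0.0006092095370037862 wrist only [0.5579 0.1721 0.0597] 0.00024866652604079516
traymid [0.5043 0.1553 0.0096] filemid [0.5125 0.1533 0.0182]
88 236
90 188 192; 105 182 192; 120 182 192; 135 182 192; 150 182 192; 165 182 192; 180 182 192; 195 182 192; 210 182 192; 225 182 192; 240 0 0;
```

View pics/c2.png

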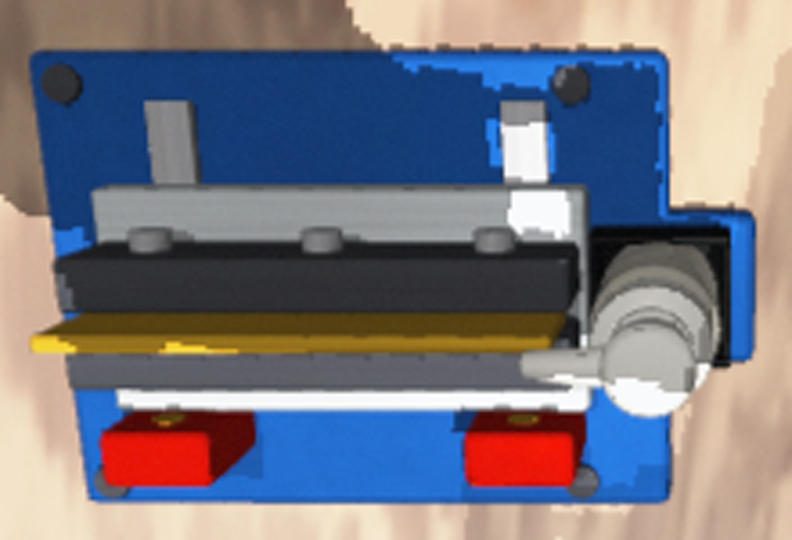

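The crop shows the brass top edge along crop row ~345 from column 33 to ~555, and the pump head's top disc centred near (651,365) with the spout to the left of it.

```bash
python3 - <<'E'
from h import *
import pickle
np.set_printoptions(precision=4,suppress=True)
s1=pickle.load(open('w1.pkl','rb'));s2=pickle.load(open('w2.pkl','rb'))
T=lambda u,v:(205+u/3.846-.4,182+v/3.85-.4)
S=lambda u,v:(205+u/3.3-.35,190+v/3.3-.35)
W=lambda u,v:(80+u/3.6-.36,95+v/3.6-.36)
p=[ray('top',T(476,188)),ray('scene',S(317,175)),ray('wrist',(35,147),s1),ray('wrist',W(651,365),s2)]
print('pump all',*tri(*p),'w2+top',*tri(p[0],p[3]),'w2+scene',*tri(p[1],p[3]))
print('plateR',*tri(ray('top',T(742,172)),ray('scene',S(497,316)),ray('wrist',W(34,345),s2)),*tri(ray('scene',S(497,316)),ray('wrist',W(34,345),s2)))
print('plateL',*tri(ray('scene',S(345,220)),ray('wrist',W(553,344),s2)))
print('w2 at .095',onz('wrist',W(34,345),.095,s2),onz('wrist',W(553,344),.095,s2),'pump .125',onz('wrist',W(651,365),.125,s2))
a=onz('wrist',W(34,345),.095,s2);b=onz('wrist',W(500,345),.095,s2);d=b-a;print(np.degrees(np.arctan2(-d[0],d[1])))
# red stops' tops front
print('red',onz('wrist',W(157,458),.06,s2),onz('wrist',W(523,458),.06,s2))
E
```

```text
pump all [ 0.4926 -0.0737  0.1165] 0.003340497282202625 w2+top [ 0.4982 -0.0765  0.0905] 0.00039514674220341697 w2+scene [ 0.4902 -0.0762  0.1234] 0.0006420572988827131
plateR [ 0.5125 -0.2421  0.0888] 0.002108214285505497 [ 0.5125 -0.2432  0.0895] 0.0001712057287799835
plateL [ 0.4959 -0.1035  0.0892] 0.000425901639460717
w2 at .095 [ 0.5108 -0.2405  0.095 ] [ 0.4941 -0.1028  0.095 ] pump .125 [ 0.4892 -0.0759  0.125 ]
6.80135322613109
red [ 0.5518 -0.2212  0.06  ] [ 0.5387 -0.1117  0.06  ]
```

Consistent: plate middle (0.5025,-0.1717), yaw 6.8°, and the pump comes out at (0.490,-0.0757) both directly and from plate+97 mm. Moving down to 10 mm above the pump, fingers shut.

Emit:
{"name": "servo_tool", "arguments": {
  "moves": [
    [[-0.004, -0.013, 0.04], [0, 0, 0]],
    [[-0.004, -0.013, 0.08], [0, 0, 0]],
    [[-0.004, -0.013, 0.115], [0, 0, 0]],
    [[-0.004, -0.013, 0.138], [0, 0, 0]],
    [[-0.004, -0.013, 0.148], [0, 0, 0]],
    [[-0.004, -0.013, 0.148], [0, 0, 0]]
  ]
}}

```text
clock: 2.92
ee_pos: [0.4903, -0.0738, 0.1327]
tcp_rot: [-0.002, -0.061, 0.998, 0.0]
force: [-0.5, -1.0, -0.4]
grip_width: 0.005
grasp_force: 0.0
```

```bash
python3 - <<'E'
from h import *
s,im=grab("wrist","w3.png"); s2,im2=grab("top","t3.png");_,im3=grab("scene","s3.png")
print(s['ee_pos'],s['force'])
a=cv2.resize(im3[225:325,265:385,::-1],(480,400),interpolation=cv2.INTER_CUBIC)
b=cv2.resize(im[150:330,200:344,::-1],(320,400),interpolation=cv2.INTER_CUBIC)
cv2.imwrite('pics/c3.png',np.hstack([a,b]))
E
```

```text
[ 0.4903084  -0.07380028  0.13274446] [-0.49006249 -0.95652274 -0.38971778]
```

View pics/c3.png

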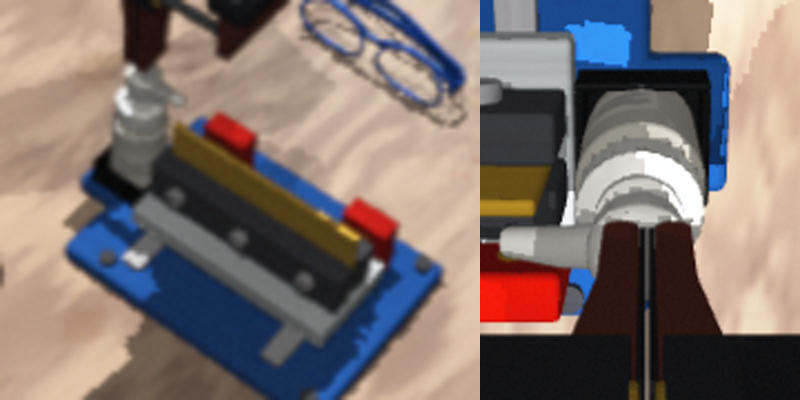

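The fingertips sit centred over the pump head (at crop (645,225) in the wrist view). Pressing now.

Emit:
{"name": "servo_tool", "arguments": {
  "moves": [
    [[0, 0, 0.004], [0, 0, 0]],
    [[0, 0, 0.008], [0, 0, 0]],
    [[0, 0, 0.011], [0, 0, 0]],
    [[0, 0, 0.014], [0, 0, 0]],
    [[0, 0, 0.016], [0, 0, 0]],
    [[0, 0, 0.018], [0, 0, 0]],
    [[0, 0, 0.018], [0, 0, 0]],
    [[0, 0, 0.018], [0, 0, 0]]
  ]
}}

```text
clock: 3.73
ee_pos: [0.4918, -0.0759, 0.1171]
tcp_rot: [0.001, -0.059, 0.998, 0.0]
force: [-0.4, 0.5, 7.5]
grip_width: 0.004
grasp_force: 3.4
```

Emit:
{"name": "servo_tool", "arguments": {
  "moves": [
    [[0, 0, 0.001], [0, 0, 0]],
    [[0, 0, 0.002], [0, 0, 0]],
    [[0, 0, 0.003], [0, 0, 0]],
    [[0, 0, 0.003], [0, 0, 0]],
    [[0, 0, 0.003], [0, 0, 0]]
  ]
}}

```text
clock: 4.15
ee_pos: [0.492, -0.0759, 0.1157]
tcp_rot: [0.001, -0.059, 0.998, 0.001]
force: [-7.2, 2.1, 25.4]
grip_width: 0.004
grasp_force: 13.0
```

Force rose sharply to 25 N at z=0.1157, so the head is at its bottom stop (9 mm). Lifting off and going over the file.

Emit:
{"name": "servo_tool", "arguments": {
  "moves": [
    [[0, 0, -0.008], [0, 0, 0]],
    [[0, 0, -0.03], [0, 0, 0]],
    [[0, 0, -0.06], [0, 0, 0]],
    [[-0.01, 0.03, -0.09], [0, 0, 0]],
    [[-0.02, 0.07, -0.09], [0, 0, 0]],
    [[-0.03, 0.11, -0.09], [0, 0, -0.001]],
    [[-0.04, 0.15, -0.08], [0, 0, -0.0025]],
    [[-0.047, 0.19, -0.06], [0, 0, -0.0025]],
    [[-0.047, 0.215, -0.04], [0, 0, -0.0025]],
    [[-0.047, 0.224, -0.03], [0, 0, -0.0025]],
    [[-0.047, 0.224, -0.02], [0, 0, -0.0025]],
    [[-0.047, 0.224, -0.02], [0, 0, -0.0025]]
  ],
  "jaw": -1
}}

```text
clock: 5.15
ee_pos: [0.5104, 0.1508, 0.1317]
tcp_rot: [-0.002, -0.067, 0.998, -0.001]
force: [0.1, -0.2, -0.1]
grip_width: 0.874
grasp_force: 0.0
```

```bash
python3 - <<'E'
from h import *
import pickle
s,im=grab("wrist","w4.png"); pickle.dump(s,open('w4.pkl','wb'));_,im3=grab("scene","s4.png");grab("top","t4.png")
print(s['ee_pos'],s['tcp_rot'])
a=cv2.resize(im3[225:325,265:385,::-1],(240,200),interpolation=cv2.INTER_CUBIC)
b=np.ascontiguousarray(im[:,:,::-1]); b[220:420,:240]=a
cv2.imwrite('pics/c4.png',b)
E
```

```text
[0.51038537 0.15077279 0.13166321] [-0.00159961 -0.06703876  0.99774857 -0.00101862]
```

View pics/c4.png

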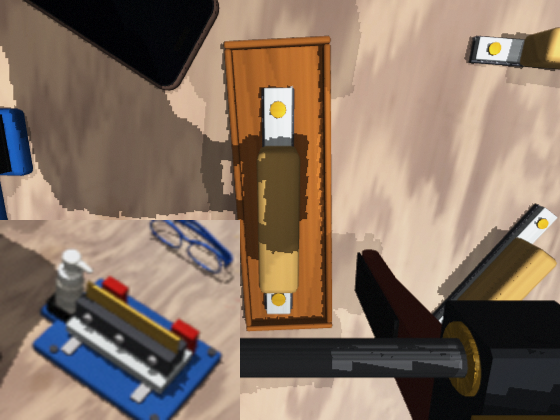

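The inset shows the pump head back up. In the wrist view the file runs along column 278, with rivets at (278,109) and (278,299), parallel to the tool's x. The tray corners are at (225,42), (329,38), (331,327) and (248,330).

```bash
python3 - <<'E'
from h import *
import pickle
np.set_printoptions(precision=4,suppress=True)
from scipy.spatial.transform import Rotation as R
s=pickle.load(open('w4.pkl','rb'));s1=pickle.load(open('w1.pkl','rb'));s2=pickle.load(open('w2.pkl','rb'))
A=np.array
c={}
for k,p4,p1,p2 in (('rn',(278,109),(266,116),(459,152)),('rf',(278.5,299),(268,235),(445,272)),('NR',(225,42),(233,77),(423,109)),('NL',(329,38),(296,73),(494,108)),('FL',(331,327),(302,254),(477,292)),('FR',(248,330),(247,254),(417,294))):
    z=.019 if k[0]=='r' else .016
    q=[onz('wrist',p4,z,s),onz('wrist',p1,z,s1),onz('wrist',p2,z,s2)]
    print(k,*[i[:2] for i in q],tri(*[ray('wrist',p,t) for p,t in((p4,s),(p1,s1),(p2,s2))]))
    c[k]=np.mean(q,0)
tray=(c['NR']+c['NL']+c['FL']+c['FR'])/4; ax=(c['FL']+c['FR']-c['NL']-c['NR'])/2
f=(c['rn']+c['rf'])/2;fa=c['rf']-c['rn']
print('tray',tray,np.linalg.norm(ax),np.degrees(np.arctan2(ax[1],ax[0])),'width',np.linalg.norm(c['NL']-c['NR']),'file',f,np.linalg.norm(fa),np.degrees(np.arctan2(fa[1],fa[0])))
g=[onz('wrist',p,.061,s) for p in ((258,151),(299,151),(299,290),(259,290))];print('grip',np.mean(g,0),np.linalg.norm(g[2]-g[1]),np.linalg.norm(g[0]-g[1]))
M=R.from_quat(s['tcp_rot'],scalar_first=True)
print('tool shift to file',M.inv().apply(f-s['ee_pos']), 'tray',M.inv().apply(tray-s['ee_pos']),'yaw',np.degrees(np.arctan2(-M.as_matrix()[0,1],M.as_matrix()[1,1])))
E
```

```text
rn [0.4378 0.1421] [0.4383 0.1422] [0.4377 0.142 ] (array([0.4379, 0.1421, 0.0187]), np.float64(0.0003619844911586377))
rf [0.5872 0.1631] [0.5867 0.1617] [0.5857 0.1629] (array([0.5857, 0.1622, 0.0209]), np.float64(0.0008346864056990441))
NR [0.3988 0.1   ] [0.3994 0.0991] [0.3962 0.0916] (array([0.397 , 0.0976, 0.0003]), np.float64(0.0015748260675886618))
NL [0.3867 0.1702] [0.3863 0.1711] [0.3859 0.1696] (array([0.386 , 0.1709, 0.0133]), np.float64(0.0004645491410938501))
FL [0.6093 0.2114] [0.6089 0.2097] [0.6095 0.2122] (array([0.6075, 0.2098, 0.0195]), np.float64(0.0007663445581860787))
FR [0.6218 0.1416] [0.6177 0.1372] [0.6214 0.1365] (array([0.6217, 0.1389, 0.0132]), np.float64(0.0031983818995988105))
tray [0.5035 0.1542 0.016 ] 0.22630917018255553 10.482500725288455 width 0.07436079014665148 file [0.5122 0.1523 0.019 ] 0.15003779660575137 7.866953888855582
grip [0.5096 0.1522 0.061 ] 0.09574095632464213 0.02547532336996745
tool shift to file [-0.0024  0.0015  0.1127] tray [0.006  0.0045 0.1157] yaw 7.688028478473851
```

Tray centre (0.504,0.1555) with yaw 10.5°, file middle (0.512,0.152) with yaw 7.8°. Descending to grip, then closing.

Emit:
{"name": "servo_tool", "arguments": {
  "moves": [
    [[-0.002, 0.001, 0.03], [0, 0, 0]],
    [[-0.002, 0.001, 0.06], [0, 0, 0]],
    [[-0.002, 0.001, 0.085], [0, 0, 0]],
    [[-0.002, 0.001, 0.097], [0, 0, 0]],
    [[-0.002, 0.001, 0.101], [0, 0, 0]],
    [[-0.002, 0.001, 0.101], [0, 0, 0]],
    [[-0.002, 0.001, 0.101], [0, 0, 0]]
  ]
}}

```text
clock: 5.88
ee_pos: [0.5145, 0.1529, 0.0339]
tcp_rot: [0.001, -0.066, 0.998, 0.0]
force: [0.3, 0.2, -0.5]
grip_width: 0.996
grasp_force: 0.0
```

Emit:
{"name": "servo_tool", "arguments": {
  "moves": [
    [[0.002, 0, 0.003], [0, 0, 0]],
    [[0.002, 0, 0.005], [0, 0, 0]],
    [[0.002, 0, 0.005], [0, 0, 0]]
  ]
}}

```text
clock: 6.13
ee_pos: [0.5116, 0.1532, 0.0281]
tcp_rot: [0.0, -0.067, 0.998, 0.0]
force: [0.9, 0.5, 0.1]
grip_width: 1.0
grasp_force: 0.0
```

Emit:
{"name": "servo_tool", "arguments": {
  "moves": [
    [[0, 0, 0], [0, 0, 0]],
    [[0, 0, 0], [0, 0, 0]],
    [[0, 0, 0], [0, 0, 0]],
    [[0, 0, 0], [0, 0, 0]],
    [[0, 0, 0], [0, 0, 0]],
    [[0, 0, 0], [0, 0, 0]],
    [[0, 0, 0], [0, 0, 0]],
    [[0, 0, 0], [0, 0, 0]]
  ],
  "jaw": 1,
  "grip_force": 45
}}

```text
clock: 6.8
ee_pos: [0.5114, 0.153, 0.0276]
tcp_rot: [0.0, -0.067, 0.998, 0.0]
force: [-0.5, 0.0, 1.2]
grip_width: 0.43
grasp_force: 0.0
```

Emit:
{"name": "servo_tool", "arguments": {
  "moves": [
    [[0, 0, 0], [0, 0, 0]],
    [[0, 0, 0], [0, 0, 0]],
    [[0, 0, 0], [0, 0, 0]],
    [[0, 0, 0], [0, 0, 0]],
    [[0, 0, 0], [0, 0, 0]],
    [[0, 0, 0], [0, 0, 0]]
  ]
}}

```text
clock: 7.3
ee_pos: [0.5114, 0.153, 0.0276]
tcp_rot: [-0.0, -0.067, 0.998, 0.0]
force: [-0.4, -0.4, -0.4]
grip_width: 0.316
grasp_force: 45.0
```

Gripped at 27.8 mm, TCP 22.6 mm above the file's underside. Lifting and carrying it high to the start of the stroke.

Emit:
{"name": "servo_tool", "arguments": {
  "moves": [
    [[0, 0, -0.015], [0, 0, 0]],
    [[0, 0, -0.045], [0, 0, 0]],
    [[0, 0, -0.085], [0, 0, 0]],
    [[0.005, -0.01, -0.12], [0, 0, 0]],
    [[0.015, -0.04, -0.155], [0, 0, 0]],
    [[0.03, -0.08, -0.175], [0, 0, 0.0025]],
    [[0.045, -0.12, -0.175], [0, 0, 0.0025]],
    [[0.06, -0.16, -0.175], [0, 0, 0.0025]],
    [[0.075, -0.2, -0.175], [0, 0, 0.0025]],
    [[0.09, -0.235, -0.175], [0, 0, 0.0025]],
    [[0.105, -0.27, -0.175], [0, 0, 0.0025]],
    [[0.117, -0.3, -0.175], [0, 0, 0.0025]],
    [[0.122, -0.315, -0.175], [0, 0, 0.0025]],
    [[0.122, -0.32, -0.165], [0, 0, 0.0025]],
    [[0.122, -0.32, -0.145], [0, 0, 0.0025]],
    [[0.122, -0.32, -0.13], [0, 0, 0.0025]],
    [[0.122, -0.32, -0.13], [0, 0, 0.0025]],
    [[0.122, -0.32, -0.13], [0, 0, 0.0025]],
    [[0.122, -0.32, -0.13], [0, 0, 0.0025]]
  ]
}}

```text
clock: 8.88
ee_pos: [0.4336, -0.18, 0.1579]
tcp_rot: [-0.0, -0.059, 0.998, -0.0]
force: [0.1, -1.4, -2.2]
grip_width: 0.314
grasp_force: 45.0
```

```bash
python3 - <<'E'
from h import *
s,im=grab("wrist","w5.png");_,im3=grab("scene","s5.png");_,imt=grab("top","t5.png")
print(s['ee_pos'],s['tcp_rot'],s['force'],s['joints'])
a=cv2.resize(im3[200:330,245:385,::-1],(431,400),interpolation=cv2.INTER_CUBIC)
b=cv2.resize(im[100:380,140:400,::-1],(369,400),interpolation=cv2.INTER_AREA)
cv2.imwrite('pics/c5.png',np.hstack([a,b]))
E
```

```text
[ 0.43358927 -0.17998995  0.15788179] [-4.15815231e-05 -5.93999670e-02  9.98234262e-01 -1.68441524e-05] [ 0.14642686 -1.39705193 -2.24925261] [-0.19005514  0.23747729  0.56525831  2.06575184 -0.1640167   0.88092699
  2.15702592]
```

View pics/c5.png

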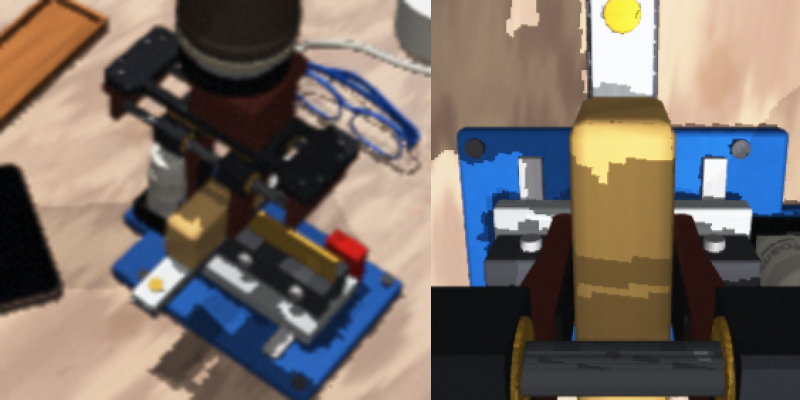

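File held square and level, 70 mm behind the edge. First stroke: descend while already moving forward, and read the force at mid-stroke.

Emit:
{"name": "servo_tool", "arguments": {
  "moves": [
    [[0, 0, 0.015], [0, 0, 0]],
    [[0, 0, 0.03], [0, 0, 0]],
    [[-0.003, 0, 0.036], [0, 0, 0]],
    [[-0.01, 0, 0.04], [0, 0, 0]],
    [[-0.02, 0, 0.043], [0, 0, 0]],
    [[-0.032, 0, 0.0445], [0, 0, 0]],
    [[-0.044, 0, 0.0445], [0, 0, 0]],
    [[-0.056, 0, 0.0445], [0, 0, 0]]
  ]
}}

```text
clock: 9.7
ee_pos: [0.4909, -0.1737, 0.1136]
tcp_rot: [0.0, -0.059, 0.998, -0.0]
force: [-0.9, -1.0, 0.5]
grip_width: 0.317
grasp_force: 45.0
```

About 2.7 N down, so roughly 5 mm of sink, with friction pushing towards the stops. Finishing the stroke, lifting and returning high.

Emit:
{"name": "servo_tool", "arguments": {
  "moves": [
    [[-0.012, 0, 0], [0, 0, 0]],
    [[-0.024, 0, 0], [0, 0, 0]],
    [[-0.036, 0, 0], [0, 0, 0]],
    [[-0.048, 0, 0], [0, 0, 0]],
    [[-0.06, 0, 0], [0, 0, 0]],
    [[-0.071, 0, 0], [0, 0, 0]],
    [[-0.079, 0, -0.005], [0, 0, 0]],
    [[-0.084, 0, -0.018], [0, 0, 0]],
    [[-0.086, 0, -0.034], [0, 0, 0]],
    [[-0.086, 0, -0.042], [0, 0, 0]],
    [[-0.075, 0, -0.044], [0, 0, 0]],
    [[-0.05, 0, -0.044], [0, 0, 0]],
    [[-0.02, 0, -0.044], [0, 0, 0]],
    [[0.01, 0, -0.044], [0, 0, 0]],
    [[0.035, 0, -0.044], [0, 0, 0]],
    [[0.052, 0, -0.044], [0, 0, 0]],
    [[0.056, 0, -0.044], [0, 0, 0]],
    [[0.056, 0, -0.044], [0, 0, 0]],
    [[0.056, 0, -0.044], [0, 0, 0]]
  ]
}}

```text
clock: 11.28
ee_pos: [0.4338, -0.1803, 0.1574]
tcp_rot: [0.001, -0.059, 0.998, 0.0]
force: [0.6, -0.4, -1.6]
grip_width: 0.316
grasp_force: 45.0
```

```bash
python3 - <<'E'
from h import *
s,im=grab("wrist","w6.png");_,im3=grab("scene","s6.png")
print(s['ee_pos'],s['tcp_rot'],s['force'])
a=cv2.imread('pics/s5.png').astype(int);d=np.abs(a-im3[:,:,::-1].astype(int)).sum(2);print((d[250:330,320:380]>60).sum())
w=cv2.imread('pics/w5.png').astype(int);d=np.abs(w-im[:,:,::-1].astype(int)).sum(2);print((d>80).sum(),(d[:300]>80).sum())
E
```

```text
[ 0.43383164 -0.18025496  0.15736959] [ 6.41036511e-04 -5.91379211e-02  9.98249615e-01  3.99879831e-05] [ 0.56089867 -0.41828905 -1.60377324]
32
2500 2264
```

The scene is unchanged round the jig, so the slide is still on its stops. Strokes two to four follow.

Emit:
{"name": "servo_tool", "arguments": {
  "moves": [
    [[0, 0, 0.015], [0, 0, 0]],
    [[0, 0, 0.03], [0, 0, 0]],
    [[-0.003, 0, 0.036], [0, 0, 0]],
    [[-0.01, 0, 0.04], [0, 0, 0]],
    [[-0.02, 0, 0.043], [0, 0, 0]],
    [[-0.032, 0, 0.044], [0, 0, 0]],
    [[-0.044, 0, 0.044], [0, 0, 0]],
    [[-0.056, 0, 0.044], [0, 0, 0]],
    [[-0.068, 0, 0.044], [0, 0, 0]],
    [[-0.08, 0, 0.044], [0, 0, 0]],
    [[-0.092, 0, 0.044], [0, 0, 0]]
  ]
}}

```text
clock: 12.3
ee_pos: [0.5267, -0.1693, 0.1136]
tcp_rot: [0.0, -0.059, 0.998, -0.0]
force: [-0.2, 0.2, -1.3]
grip_width: 0.316
grasp_force: 45.0
```

Emit:
{"name": "servo_tool", "arguments": {
  "moves": [
    [[-0.012, 0, 0], [0, 0, 0]],
    [[-0.024, 0, 0], [0, 0, 0]],
    [[-0.035, 0, 0], [0, 0, 0]],
    [[-0.043, 0, -0.005], [0, 0, 0]],
    [[-0.048, 0, -0.018], [0, 0, 0]],
    [[-0.05, 0, -0.034], [0, 0, 0]],
    [[-0.05, 0, -0.042], [0, 0, 0]],
    [[-0.04, 0, -0.044], [0, 0, 0]],
    [[-0.015, 0, -0.044], [0, 0, 0]],
    [[0.015, 0, -0.044], [0, 0, 0]],
    [[0.045, 0, -0.044], [0, 0, 0]],
    [[0.07, 0, -0.044], [0, 0, 0]],
    [[0.088, 0, -0.044], [0, 0, 0]],
    [[0.092, 0, -0.044], [0, 0, 0]],
    [[0.092, 0, -0.044], [0, 0, 0]],
    [[0.092, 0, -0.044], [0, 0, 0]]
  ]
}}

```text
clock: 13.63
ee_pos: [0.4339, -0.1802, 0.1574]
tcp_rot: [0.001, -0.059, 0.998, 0.0]
force: [0.6, 0.7, -2.1]
grip_width: 0.314
grasp_force: 45.0
```

Emit:
{"name": "servo_tool", "arguments": {
  "moves": [
    [[0, 0, 0.015], [0, 0, 0]],
    [[0, 0, 0.03], [0, 0, 0]],
    [[-0.003, 0, 0.036], [0, 0, 0]],
    [[-0.01, 0, 0.04], [0, 0, 0]],
    [[-0.02, 0, 0.043], [0, 0, 0]],
    [[-0.032, 0, 0.044], [0, 0, 0]],
    [[-0.044, 0, 0.044], [0, 0, 0]],
    [[-0.056, 0, 0.044], [0, 0, 0]],
    [[-0.068, 0, 0.044], [0, 0, 0]],
    [[-0.08, 0, 0.044], [0, 0, 0]],
    [[-0.092, 0, 0.044], [0, 0, 0]]
  ]
}}

```text
clock: 14.55
ee_pos: [0.5268, -0.1692, 0.1136]
tcp_rot: [0.001, -0.059, 0.998, -0.0]
force: [-1.2, -0.0, 0.5]
grip_width: 0.316
grasp_force: 45.0
```

Emit:
{"name": "servo_tool", "arguments": {
  "moves": [
    [[-0.012, 0, 0], [0, 0, 0]],
    [[-0.024, 0, 0], [0, 0, 0]],
    [[-0.035, 0, 0], [0, 0, 0]],
    [[-0.043, 0, -0.005], [0, 0, 0]],
    [[-0.048, 0, -0.018], [0, 0, 0]],
    [[-0.05, 0, -0.034], [0, 0, 0]],
    [[-0.05, 0, -0.042], [0, 0, 0]],
    [[-0.04, 0, -0.044], [0, 0, 0]],
    [[-0.015, 0, -0.044], [0, 0, 0]],
    [[0.015, 0, -0.044], [0, 0, 0]],
    [[0.045, 0, -0.044], [0, 0, 0]],
    [[0.07, 0, -0.044], [0, 0, 0]],
    [[0.088, 0, -0.044], [0, 0, 0]],
    [[0.092, 0, -0.044], [0, 0, 0]],
    [[0.092, 0, -0.044], [0, 0, 0]],
    [[0.092, 0, -0.044], [0, 0, 0]]
  ]
}}

```text
clock: 15.88
ee_pos: [0.4339, -0.1802, 0.1574]
tcp_rot: [0.001, -0.059, 0.998, 0.0]
force: [-0.6, -0.3, -2.5]
grip_width: 0.312
grasp_force: 45.0
```

Emit:
{"name": "servo_tool", "arguments": {
  "moves": [
    [[0, 0, 0.015], [0, 0, 0]],
    [[0, 0, 0.03], [0, 0, 0]],
    [[-0.003, 0, 0.036], [0, 0, 0]],
    [[-0.01, 0, 0.04], [0, 0, 0]],
    [[-0.02, 0, 0.043], [0, 0, 0]],
    [[-0.032, 0, 0.044], [0, 0, 0]],
    [[-0.044, 0, 0.044], [0, 0, 0]],
    [[-0.056, 0, 0.044], [0, 0, 0]],
    [[-0.068, 0, 0.044], [0, 0, 0]],
    [[-0.08, 0, 0.044], [0, 0, 0]],
    [[-0.092, 0, 0.044], [0, 0, 0]]
  ]
}}

```text
clock: 16.8
ee_pos: [0.5267, -0.1693, 0.1136]
tcp_rot: [0.0, -0.059, 0.998, -0.0]
force: [-0.1, -0.5, -0.5]
grip_width: 0.313
grasp_force: 45.0
```

Emit:
{"name": "servo_tool", "arguments": {
  "moves": [
    [[-0.012, 0, 0], [0, 0, 0]],
    [[-0.024, 0, 0], [0, 0, 0]],
    [[-0.035, 0, 0], [0, 0, 0]],
    [[-0.043, 0, -0.005], [0, 0, 0]],
    [[-0.048, 0, -0.018], [0, 0, 0]],
    [[-0.05, 0, -0.034], [0, 0, 0]],
    [[-0.05, 0, -0.042], [0, 0, 0]],
    [[-0.04, 0, -0.044], [0, 0, 0]],
    [[-0.015, 0, -0.044], [0, 0, 0]],
    [[0.015, 0, -0.044], [0, 0, 0]],
    [[0.045, 0, -0.044], [0, 0, 0]],
    [[0.07, 0, -0.044], [0, 0, 0]],
    [[0.088, 0, -0.044], [0, 0, 0]],
    [[0.092, 0, -0.044], [0, 0, 0]],
    [[0.092, 0, -0.044], [0, 0, 0]],
    [[0.092, 0, -0.044], [0, 0, 0]]
  ]
}}

```text
clock: 18.13
ee_pos: [0.4339, -0.1802, 0.1574]
tcp_rot: [0.001, -0.059, 0.998, 0.0]
force: [-0.4, 0.8, -1.1]
grip_width: 0.314
grasp_force: 45.0
```

```bash
python3 - <<'E'
from h import *
s,im=grab("wrist","w7.png");_,im3=grab("scene","s7.png")
print(s['ee_pos'],s['tcp_rot'],s['force'])
a=cv2.resize(im3[200:330,245:385,::-1],(431,400),interpolation=cv2.INTER_CUBIC)
b=cv2.resize(im[100:380,140:400,::-1],(369,400),interpolation=cv2.INTER_AREA)
cv2.imwrite('pics/c7.png',np.hstack([a,b]))
# file tilt in grip: rivet + red/jig stability
for f in ('w5','w7'):
    h=cv2.cvtColor(cv2.imread(f'pics/{f}.png'),cv2.COLOR_BGR2HSV);m=cv2.inRange(h,(20,180,150),(32,255,255));m[130:]=0
    print(f,cv2.connectedComponentsWithStats(m)[2:])
for f in ('s0','s5','s7'):
    pass
E
```

```text
[ 0.43389572 -0.18024073  0.15737517] [ 6.59003183e-04 -5.91373147e-02  9.98249639e-01  4.62922607e-05] [-0.36396723  0.80946737 -1.06943341]
w5 (array([[     0,      0,    560,    420, 234813],
       [   262,     96,     25,     27,    368],
       [   284,    107,      4,      6,     14],
       [   279,    111,      2,      1,      2],
       [   286,    112,      1,      3,      3]], dtype=int32), array([[279.5122161 , 209.66555514],
       [271.42934783, 109.00543478],
       [285.35714286, 109.07142857],
       [279.5       , 111.        ],
       [286.        , 113.        ]]))
w7 (array([[     0,      0,    560,    420, 234841],
       [   262,     96,     25,     27,    351],
       [   287,    108,      1,      3,      3],
       [   280,    111,      1,      1,      1],
       [   284,    111,      1,      2,      2],
       [   286,    112,      1,      1,      1],
       [   286,    114,      1,      1,      1]], dtype=int32), array([[279.51224871, 209.65339953],
       [271.17663818, 109.11396011],
       [287.        , 109.        ],
       [280.        , 111.        ],
       [284.        , 111.5       ],
       [286.        , 112.        ],
       [286.        , 114.        ]]))
```

The file hasn't shifted in the grip. Geometry gives 4 mm of sink, but the force readings are noisy. I'll make one more stroke, averaging the force at mid-stroke.

```bash
python3 - <<'E'
from h import *
F=[]
for i in range(8): ctrl.get_image('scene'); F.append(ctrl.state()['force'])
print(np.mean(F,0),np.std(F,0))
E
```

```text
[ 0.12895134 -0.06762779 -2.11538212] [0.43188807 0.56138424 0.37988308]
```

Emit:
{"name": "servo_tool", "arguments": {
  "moves": [
    [[0, 0, 0.015], [0, 0, 0]],
    [[0, 0, 0.03], [0, 0, 0]],
    [[-0.003, 0, 0.036], [0, 0, 0]],
    [[-0.01, 0, 0.04], [0, 0, 0]],
    [[-0.02, 0, 0.043], [0, 0, 0]],
    [[-0.032, 0, 0.0445], [0, 0, 0]],
    [[-0.044, 0, 0.0445], [0, 0, 0]],
    [[-0.056, 0, 0.0445], [0, 0, 0]],
    [[-0.068, 0, 0.0445], [0, 0, 0]],
    [[-0.07, 0, 0.0445], [0, 0, 0]]
  ]
}}

```text
clock: 19.47
ee_pos: [0.5061, -0.1716, 0.1131]
tcp_rot: [0.001, -0.06, 0.998, -0.0]
force: [1.1, 1.5, -0.0]
grip_width: 0.317
grasp_force: 45.0
```

```bash
python3 - <<'E'
from h import *
F=[]
for i in range(8): ctrl.get_image('scene'); F.append(ctrl.state()['force'])
print(np.mean(F,0),np.std(F,0),ctrl.state()['ee_pos'])
E
```

```text
[ 0.47791297  1.21699758 -0.00398428] [0.33774873 0.44304267 0.57342461] [ 0.50244199 -0.17207368  0.11280088]
```

Emit:
{"name": "servo_tool", "arguments": {
  "moves": [
    [[-0.012, 0, 0], [0, 0, 0]],
    [[-0.024, 0, 0], [0, 0, 0]],
    [[-0.036, 0, 0], [0, 0, 0]],
    [[-0.048, 0, 0], [0, 0, 0]],
    [[-0.058, 0, 0], [0, 0, 0]],
    [[-0.066, 0, -0.005], [0, 0, 0]],
    [[-0.071, 0, -0.018], [0, 0, 0]],
    [[-0.073, 0, -0.034], [0, 0, 0]],
    [[-0.073, 0, -0.06], [0, 0, 0]],
    [[-0.073, 0, -0.09], [0, 0, 0]],
    [[-0.073, 0, -0.095], [0, 0, 0]],
    [[-0.073, 0, -0.095], [0, 0, 0]],
    [[-0.073, 0, -0.095], [0, 0, 0]]
  ]
}}

```text
clock: 20.95
ee_pos: [0.5749, -0.1634, 0.2071]
tcp_rot: [-0.0, -0.059, 0.998, 0.0]
force: [0.7, 0.2, -3.5]
grip_width: 0.318
grasp_force: 45.0
```

2.1 N average, about 4 mm of sink, is within the good range. Carrying the file high to above the tray, then checking the slide before laying it down.

Emit:
{"name": "servo_tool", "arguments": {
  "moves": [
    [[0.003, 0.015, 0], [0, 0, 0]],
    [[0.006, 0.045, 0], [0, 0, 0]],
    [[0.01, 0.085, 0], [0, 0, 0]],
    [[0.014, 0.125, 0], [0, 0, -0.003]],
    [[0.018, 0.165, 0], [0, 0, -0.006]],
    [[0.022, 0.205, 0], [0, 0, -0.01]],
    [[0.026, 0.245, 0], [0, 0, -0.01]],
    [[0.03, 0.28, 0], [0, 0, -0.01]],
    [[0.033, 0.31, 0.01], [0, 0, -0.01]],
    [[0.033, 0.323, 0.03], [0, 0, -0.01]],
    [[0.033, 0.326, 0.06], [0, 0, -0.01]],
    [[0.033, 0.326, 0.09], [0, 0, -0.01]],
    [[0.033, 0.326, 0.105], [0, 0, -0.01]],
    [[0.033, 0.326, 0.105], [0, 0, -0.01]],
    [[0.033, 0.326, 0.105], [0, 0, -0.01]],
    [[0.033, 0.326, 0.105], [0, 0, -0.01]]
  ]
}}

```text
clock: 22.28
ee_pos: [0.5042, 0.156, 0.1029]
tcp_rot: [-0.0, -0.09, 0.996, -0.0]
force: [-0.4, 0.1, -2.4]
grip_width: 0.318
grasp_force: 45.0
```

```bash
python3 - <<'E'
from h import *
import pickle
np.set_printoptions(precision=4,suppress=True)
from scipy.spatial.transform import Rotation as R
s,im=grab("wrist","w8.png");pickle.dump(s,open('w8.pkl','wb'));_,c=grab("scene","s8.png");_,t=grab("top","t8.png")
M=R.from_quat(s['tcp_rot'],scalar_first=True).as_matrix()
print(s['ee_pos'],np.degrees(np.arctan2(-M[0,1],M[1,1])),s['tcp_rot'])
# slide: sub-pixel shift of jig crop vs before
for n,r in (('s',(slice(250,312),slice(312,368))),('t',(slice(212,262),slice(335,402)))):
    for b in ('0','4'):
        A=cv2.imread(f'pics/{n}{b}.png',0)[r].astype(np.float32);B=cv2.imread(f'pics/{n}8.png',0)[r].astype(np.float32)
        print(n,b,np.abs(A-B).mean(),np.abs(A-B).max(),cv2.phaseCorrelate(A,B))
def cr(f,y,x): return cv2.imread(f)[y:y+70,x:x+100]
u=lambda i:cv2.resize(i,(400,280),interpolation=cv2.INTER_CUBIC)
cv2.imwrite('pics/c8.png',np.vstack([np.hstack([u(cr('pics/s0.png',245,280)),u(cr('pics/s8.png',245,280))]),np.hstack([cv2.resize(im[:,:,::-1],(373,280)),np.zeros((280,27,3),np.uint8),u(cr('pics/t8.png',200,310))])]))
E
```

```text
[0.5042 0.156  0.1029] 10.333940591684913 [-0.     -0.0901  0.9959 -0.0001][ WARN:0@1.995] global loadsave.cpp:275 findDecoder imread_('pics/s0.png'): can't open/read file: check file path/integrity
Traceback (most recent call last):
TypeError: 'NoneType' object is not subscriptable
```

```bash
cp pics/scene0.png pics/s0.png; cp pics/top0.png pics/t0.png; python3 - <<'E'
from h import *
im=cv2.imread('pics/w8.png')
for n,r in (('s',(slice(250,312),slice(312,368))),('t',(slice(212,262),slice(335,402)))):
    for b in ('0','4'):
        A=cv2.imread(f'pics/{n}{b}.png',0)[r].astype(np.float32);B=cv2.imread(f'pics/{n}8.png',0)[r].astype(np.float32)
        print(n,b,np.abs(A-B).mean(),np.abs(A-B).max(),cv2.phaseCorrelate(A,B))
def cr(f,y,x): return cv2.imread(f)[y:y+70,x:x+100]
u=lambda i:cv2.resize(i,(400,280),interpolation=cv2.INTER_CUBIC)
cv2.imwrite('pics/c8.png',np.vstack([np.hstack([u(cr('pics/s0.png',245,280)),u(cr('pics/s8.png',245,280))]),np.hstack([cv2.resize(im,(373,280)),np.zeros((280,27,3),np.uint8),u(cr('pics/t8.png',200,310))])]))
E
```

```text
s 0 16.366648 30.0 ((0.004204771093800019, -0.0077111417348518785), 0.9927451262871424)
s 4 1.6995968 9.0 ((-0.0021330347200283484, -0.008957227462857986), 0.9968382742255926)
t 0 13.193433 28.0 ((0.005638198565627306, -0.022156354837257197), 1.000027583969964)
t 4 1.7125373 12.0 ((0.03240018904213571, -0.01772819766682332), 0.9925189391771952)
```

View pics/c8.png

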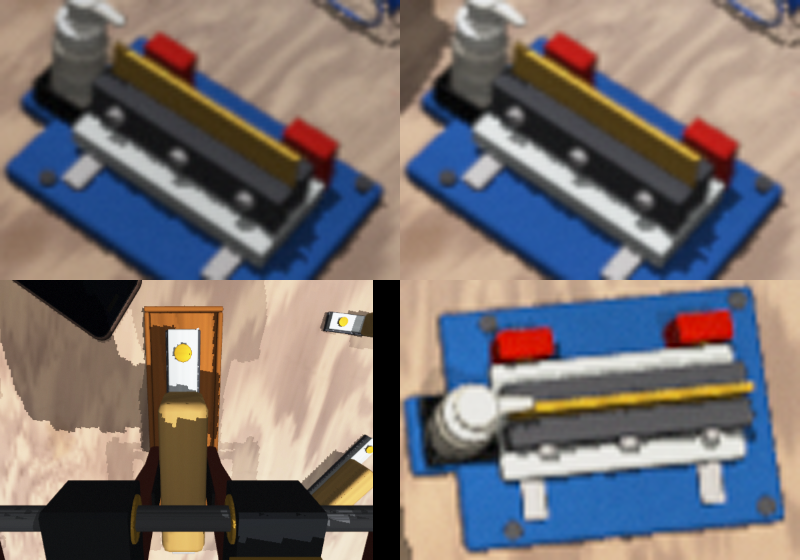

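The jig matches the earlier pictures (shift under 0.03 px): slide on the stops, plate and pump up, file held parallel above its tray. Laying it down.

Emit:
{"name": "servo_tool", "arguments": {
  "moves": [
    [[0, 0, 0.02], [0, 0, 0]],
    [[0, 0, 0.04], [0, 0, 0]],
    [[0, 0, 0.058], [0, 0, 0]],
    [[0, 0, 0.067], [0, 0, 0]],
    [[0, 0, 0.071], [0, 0, 0]],
    [[0, 0, 0.073], [0, 0, 0]],
    [[0, 0, 0.0745], [0, 0, 0]],
    [[0, 0, 0.0745], [0, 0, 0]],
    [[0, 0, 0.0745], [0, 0, 0]],
    [[0, 0, 0.0745], [0, 0, 0]]
  ]
}}

```text
clock: 23.27
ee_pos: [0.5045, 0.1564, 0.0288]
tcp_rot: [0.001, -0.09, 0.996, 0.0]
force: [0.5, 0.3, -1.2]
grip_width: 0.313
grasp_force: 45.0
```

Emit:
{"name": "servo_tool", "arguments": {
  "moves": [
    [[0.001, 0, 0.0005], [0, 0, 0]],
    [[0.001, 0, 0.001], [0, 0, 0]],
    [[0.001, 0, 0.0013], [0, 0, 0]],
    [[0.001, 0, 0.0013], [0, 0, 0]]
  ]
}}

```text
clock: 23.6
ee_pos: [0.5031, 0.1561, 0.0276]
tcp_rot: [0.0, -0.09, 0.996, 0.0]
force: [-2.2, -0.2, 7.1]
grip_width: 0.316
grasp_force: 45.0
```

Emit:
{"name": "servo_tool", "arguments": {
  "moves": [
    [[0, 0, 0], [0, 0, 0]],
    [[0, 0, 0], [0, 0, 0]],
    [[0, 0, 0], [0, 0, 0]],
    [[0, 0, 0], [0, 0, 0]],
    [[0, 0, 0], [0, 0, 0]],
    [[0, 0, 0], [0, 0, 0]],
    [[0, 0, 0], [0, 0, 0]],
    [[0, 0, 0], [0, 0, 0]],
    [[0, 0, 0], [0, 0, 0]],
    [[0, 0, 0], [0, 0, 0]]
  ],
  "jaw": -1
}}

```text
clock: 24.43
ee_pos: [0.5031, 0.1561, 0.0268]
tcp_rot: [0.0, -0.09, 0.996, 0.0]
force: [0.4, 0.7, 0.2]
grip_width: 0.99
grasp_force: 0.0
```

Emit:
{"name": "servo_tool", "arguments": {
  "moves": [
    [[0, 0, -0.02], [0, 0, 0]],
    [[0, 0, -0.05], [0, 0, 0]],
    [[0, 0, -0.09], [0, 0, 0]],
    [[0, 0, -0.13], [0, 0, 0]],
    [[0, 0, -0.15], [0, 0, 0]],
    [[0, 0, -0.15], [0, 0, 0]],
    [[0, 0, -0.15], [0, 0, 0]]
  ]
}}

```text
clock: 25.02
ee_pos: [0.5036, 0.1564, 0.1779]
tcp_rot: [0.001, -0.09, 0.996, 0.001]
force: [0.9, -0.8, -1.0]
grip_width: 1.0
grasp_force: 0.0
```

```bash
python3 - <<'E'
from h import *
import pickle
np.set_printoptions(precision=4,suppress=True)
s,im=grab("wrist","w9.png");pickle.dump(s,open('w9.pkl','wb'));print(s['ee_pos'],s['clock'])
h=cv2.cvtColor(np.ascontiguousarray(im[:,:,::-1]),cv2.COLOR_BGR2HSV)
m=cv2.inRange(h,(22,190,150),(30,255,255))
n,_,st,ce=cv2.connectedComponentsWithStats(m)
for a,c in zip(st[1:],ce[1:]):
    if a[4]>40: print(a[4],c,onz('wrist',c,.019,s))
o=cv2.inRange(h,(5,130,60),(14,255,255));cn,_=cv2.findContours(o,cv2.RETR_EXTERNAL,cv2.CHAIN_APPROX_NONE)
k=max(cn,key=cv2.contourArea);r=cv2.minAreaRect(k);bx=cv2.boxPoints(r);q=[onz('wrist',p,.016,s) for p in bx];print(bx,np.array(q),np.mean(q,0))
cv2.imwrite('pics/c9.png',im[:,:,::-1])
E
```

```text
[0.5036 0.1564 0.1779] 25.0167
68 [457.8971  71.8529] [0.3779 0.2831 0.019 ]
132 [274.1136 105.1288] [0.4302 0.1416 0.019 ]
53 [495.1509 222.8113] [0.4949 0.3572 0.019 ]
83 [274.5904 271.3855] [0.5784 0.1692 0.019 ]
[[229.  55.]
 [319.  55.]
 [319. 305.]
 [229. 305.]] [[0.3986 0.0988 0.016 ]
 [0.3855 0.1702 0.016 ]
 [0.6074 0.2188 0.016 ]
 [0.6233 0.1321 0.016 ]] [0.5037 0.155  0.016 ]
```

View pics/c9.png

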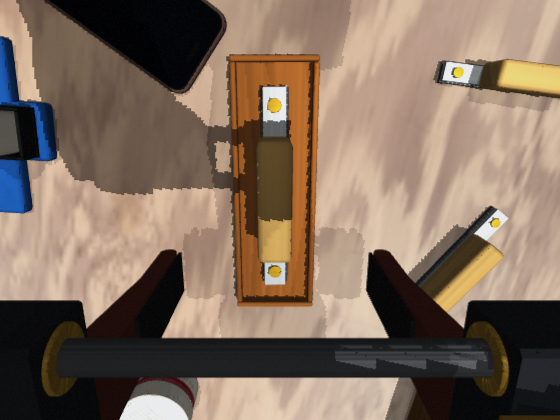

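The file lies flat and parallel in its tray. The rivet midpoint is (0.5043,0.1554) against a tray centre of (0.504,0.155), the gripper is clear, and nothing else has moved. Handing in.

```bash
python3 -c "
from bench import ctrl
print(ctrl.hand_in())"
```

```text
the job is handed in; nothing more can be done
None
```

Handed in at about 25 s: pump fully pressed and back up, five forward strokes at about 4 mm sink, slide on its stops at the end, file flat in mid-tray; but the arm paused in the fifth stroke and crept back about 4 mm in contact, which may have briefly dragged the slide.

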